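# Tip the spacer rings out of the blue pail

## Robot

A 6-joint arm with a two-finger parallel gripper is mounted at the origin on a cart in front of the work surface, level with it; the furniture and walls round the work are solid. World frame = base frame: x ahead of the robot, y to its left, z up, the work surface at z = 0. Lengths are in m, angles in rad, forces in N, time in s.
With the tool pointing down it reaches from about 0.4 to 0.825 m from the base axis. Payload 7 kg.
Tool frame: the origin (TCP) lies at the very end of the fingers, on their centre line; the grasp point (between the pads) lies 19 mm behind it (tcp_to_grasp is the distance from the TCP to the grasp point, in m); x points along the fingers, z is the direction in which the jaws open and shut, and the axes are right-handed (so a half turn about x gives the same grasp; the last joint's range is limited). The gripper opens to 88 mm and grips with 3 to 60 N. Pads are 19 mm wide; open, the fingers measure 130 mm over their backs; the gripper's body (78 mm by 193 mm) begins 47 mm behind the grasp point.
Start: joints at [1.42, 0.359, 0.012, 0, -1.224, -0.288], TCP at [0.287, 0.611, 0.187] pointing down, gripper open.
Joint ranges: [-3.07, 3.07], [-1.43, 2.12], [-1.02, 1.25], [-3.03, 1.67], [-3.05, -0], [-3.03, 3.03]. Speed limits (rad/s): [2.39, 2.39, 3.01, 3.14, 3.14, 3.14].

## Interface

Orientations are given as [roll, pitch, yaw] about the fixed x, y, z axes, in that order (R = Rz(yaw) Ry(pitch) Rx(roll)).
In Python, from station import get_state, grab_frame, job_done, tcp_to_grasp gives the robot as it stands. The module is installed in compiled form; this text tells all that it offers.
- The arm moves only by the shell command python3 -m crank 'ROWS' [FORCE]. ROWS is JSON, a list of rows, each a list of 7 numbers: the shift along the tool's x, y, z in m, then the turn, a rotation vector about the tool's x, y, z in rad, then the opening, from 0 (shut) to 1 (fully open). In form: [[x, y, z, wx, wy, wz, fingers], ...]. A call has 1 to 10 rows; each row is the pose to reach, as a shift and turn from the pose commanded when the call began, along the tool's axes at that moment; what a row does not reach only later rows make up. A row lasts 1/8 s, in which the tool goes at most 62.5 mm and 10.7 degrees, less where a joint would pass 70% of its speed; a pose out of reach is approached as far as the arm can. A call with a gripper value outside its range is refused whole. The fingers move at their own pace and stop on an object; FORCE is the grip in N (left out, the last holds). Time passes only in rows, so rows that repeat a pose let the fingers close. It gives the time, the measured TCP pose, the force and the opening at its end, in the units of the state.
- get_state(): the state, without advancing time (a new reading comes with each control period).
- grab_frame(name): name is "side" or "top" or "wrist"; returns a dict with "pixels" (480x640x3 uint8, red, green, blue), "vfov" (degrees; the focal length in pixels is half the picture's height over the tangent of half this angle, whatever the lens; pixels are square), "cx", "cy" (the principal point, pixels), "extrinsics" (4x4, takes a point from world to camera coordinates). Camera axes: x right, y up, looking along -z (the intrinsics and any distortion apply to the point x, -y, -z); pixel columns grow to the right and rows downward; lengths in m; the calibration is good to about 2 mm. A picture is of the moment at which its call begins. There is no depth.
- job_done(): hands the job in, once; it reports no verdict.
The state is a dict: "t": time; "q": joint angles; "qd": joint speeds; "joint_efforts": joint torques, N m; "eef_pos": TCP position; "ee_rot": TCP orientation; "force": force on the tool from outside, world axes, zero at the start; "moment": the same for the moment, N m; "width": finger opening in m.
Only numpy, scipy, OpenCV 4.12 (cv2) and the standard library are available. Lean on these libraries where they do the work, as an engineer would, in place of code of your own. Each camera call takes 0.05 s, during which the arm holds its last target.

## Task

Empty the blue parts pail into the tray under it: first swing its bail (the wire handle with the wooden grip) from the back right over to the front, the pouring side away from the black handle, where it lies level over the open tray, then take the black handle at the pail's bottom rim and tip the pail forward until both steel spacer rings have slid out into the tray. Let the pail back upright, with the bail still at the front, and let go; leave the red pail alone.

Things in the scene. Friction and masses are not known exactly. Their poses are not given: they have to be found in the camera images.
- blue_axis (a point): Middle of the blue pail's tipping axis, fixed on its stand, 160 mm above the table. x points level to the front (pouring side, roughly to the robot's left), y along the axis, z up. Pail: rim 108 mm across at z = +12 mm, bottom 86 mm across at z = -70, wall 4. It hangs between two grey posts 26 x 8 mm at y = +-79 mm, up to z = +14.
- blue_tray (a point): Centre of the inner floor of the steel tray at the foot of the blue pail's stand, 4 mm above the table, 45 mm in front of the tipping axis. The tray is 220 mm long (x, front to back), 150 mm wide (y), walls 40 mm high and 4 mm thick; it is fixed. An identical stand with a red pail stands beside it.
- blue_pail (a joint): Tipping angle of the blue pail about the y axis of blue_axis, rad: 0 upright (a stop), growing as the mouth goes down to the front (+x) and the bottom rises at the back; stop at 2.5. It turns easily (0.2 N m) and falls back upright by its own weight when let go. The rings slide out by about 2.4.
- blue_bail (a joint): Angle of the blue pail's bail relative to the pail, rad, about the same axis: 0 lying level to the back (-x), 1.57 straight up, 3.14 (stop) lying level to the front (+x). Friction (0.06 N m) holds it wherever it is left. It starts near the back, above the black handle and in the way of it.
- blue_bail_grip (a point): Centre of the bail's round wooden grip, 16 mm diameter, 64 mm long along the tipping axis, which swings in a circle of 105 mm radius about the tipping axis.
- blue_tip_grip (a point): Centre of the black handle on the blue pail's bottom rim: a bar 44 mm long (pointing out to the back), 14 mm wide across (along the tipping axis), 12 mm thick. With the pail upright it lies at x = -115, y = 0, z = -45 mm of blue_axis, so it swings up and over in a circle of 123 mm radius.
- ring_a_center (a point): Centre of a grey steel spacer ring, 55 mm across, 12 mm high, bore 30 mm; lies in the blue pail at first.
- ring_b_center (a point): Centre of a second steel spacer ring, 50 mm across, 10 mm high, bore 30 mm; lies on the first.
- red_bail_grip (a point): Centre of the wooden grip of the bail of the red pail, which is the same as the blue one and is to be left alone.

How it is judged:
On the way, in this order (a step that is already met when the one before it is completed fails the run):
1. the bail of the blue pail is swung over to the front while the pail is still upright (value of joint blue_bail above 2.6 rad and value of joint blue_pail below 0.35 rad), for 0.1 s.
2. the blue pail is tipped over past 90 degrees (value of joint blue_pail above 1.6 rad), for 0.1 s.
At the end, for the whole second after the job is handed in: Both rings lie in the blue pail's tray (inside its walls, centres less than 50 mm above the table), the blue pail is upright again within 10 degrees and at rest, and its bail is at the front (more than 2.4 rad) (x of ring_a_center in the frame of blue_axis between -0.065 and 0.155 m and y of ring_a_center in the frame of blue_axis between -0.075 and 0.075 m and z of each of ring_a_center, ring_b_center in the frame of blue_axis below -0.11 m and x of ring_b_center in the frame of blue_axis between -0.065 and 0.155 m and y of ring_b_center in the frame of blue_axis between -0.075 and 0.075 m and value of joint blue_pail below 0.17 rad and value of joint blue_bail above 2.4 rad and velocity of joint blue_pail between -0.1 and 0.1 rad/s); the robot touches nothing.
It fails at once if the red pail or its bail is moved (its grip by more than 30 mm) (distance of red_bail_grip from where it was at the start of the episode above 0.03 m).
It also fails if it takes over 67 s, if anything falls off the work surface, if the arm or the gripper's body presses on something with over 40 N, if the wrist force passes 120 N, or if a joint passes its speed limit or range.

## Working session

There is one attempt and no reset: what is moved stays moved. The work goes in short steps, Python scripts to look and compute and a shell command to move; the robot and the scene stay as the last step left them, time stands still between calls to the robot, and variables do not carry over. Pictures are saved under pics/ and viewed, and the job is handed in when it is done.

```bash
mkdir -p pics; python3 - <<'E'
from station import *
import cv2
print(get_state(), tcp_to_grasp)
for n in ["side","top","wrist"]:
    f=grab_frame(n)
    print(n,f["vfov"],f["cx"],f["cy"],f["extrinsics"].tolist() if hasattr(f["extrinsics"],'tolist') else f["extrinsics"],[k for k in f])
    cv2.imwrite(f"pics/{n}0.png",f["pixels"][:,:,::-1])
E
```

```text
{'t': 0.0, 'q': array([ 1.42011270e+00,  3.59376375e-01,  1.10437415e-02, -3.79377024e-04,
       -1.22410634e+00, -2.88075004e-01]), 'qd': array([-8.87432869e-04,  8.25279671e-04, -2.16811560e-04,  6.03160223e-04,
       -5.86124178e-05,  8.81605621e-04]), 'joint_efforts': array([ 1.64664812e-03, -5.82724357e+01,  2.93044013e+01,  6.99646980e+00,
        6.95226394e-03, -1.65991491e-04]), 'eef_pos': array([0.28654663, 0.61052719, 0.1860177 ]), 'ee_rot': array([ 0.07430969,  1.5691154 , -1.93537447]), 'force': array([ 0.07817843, -1.00762096,  0.17913522]), 'moment': array([ 0.01995715, -0.02148682, -0.02890466]), 'width': 0.08799914294512656} 0.0188
side 51.380086961211354 317.8173478067539 245.82237791232478 [[-0.986162896778345, -0.1649661857477051, 0.01639812725883822, 0.5255879123807745], [0.08241612392768463, -0.40203478711447505, 0.9119076776004001, -0.1702815868774526], [-0.1438413137262029, 0.9006409870251698, 0.4100676638749362, -0.8016748163435976], [0.0, 0.0, 0.0, 1.0]] ['pixels', 'vfov', 'cx', 'cy', 'extrinsics']
top 45.18896330213492 322.36964854068304 253.70382597876883 [[-0.041243354385760524, -0.9991307113241823, 0.0060669108979937705, -0.033891467971530344], [0.9734866831647689, -0.03881595749637392, 0.22542626099125415, -0.5699433644157759], [-0.22499480753979167, 0.0152033921370634, 0.9742413425058799, -0.9976336675078632], [0.0, 0.0, 0.0, 1.0]] ['pixels', 'vfov', 'cx', 'cy', 'extrinsics']
wrist 61.205974419672415 315.79751235959696 240.4479959239908 [[-0.42541181588899235, -0.9049979073020771, 0.0018906826521981489, 0.6746437323970071], [0.874294815495845, -0.41151701188837664, -0.2574146936822928, 0.03285259976536099], [0.233737807166742, -0.10785423823532807, 0.9662991776854414, -0.38991873533630794], [0.0, 0.0, 0.0, 1.0]] ['pixels', 'vfov', 'cx', 'cy', 'extrinsics']
```

View pics/side0.png

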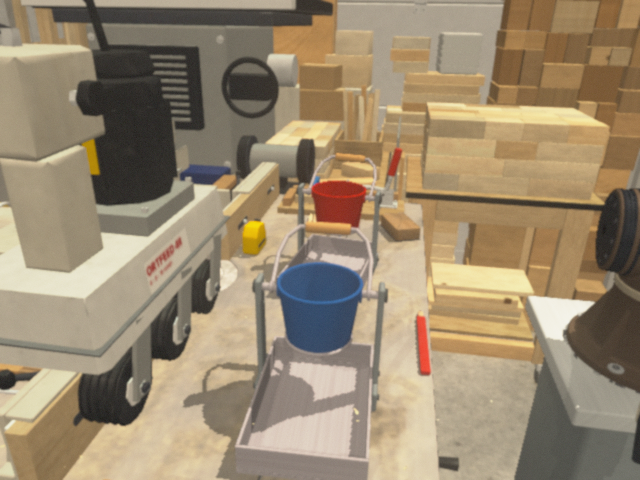

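View pics/top0.png

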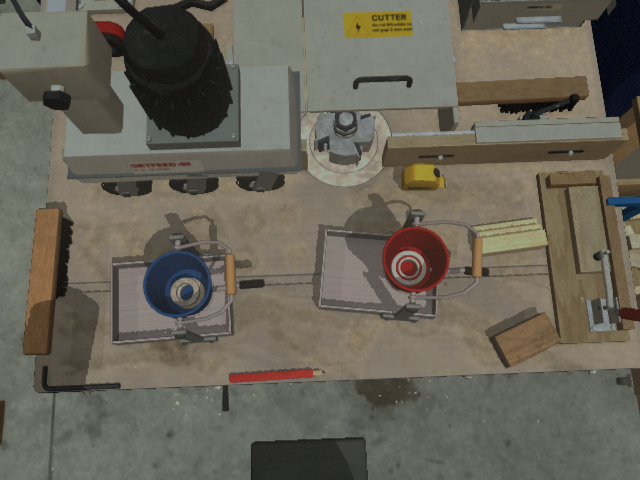

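View pics/wrist0.png

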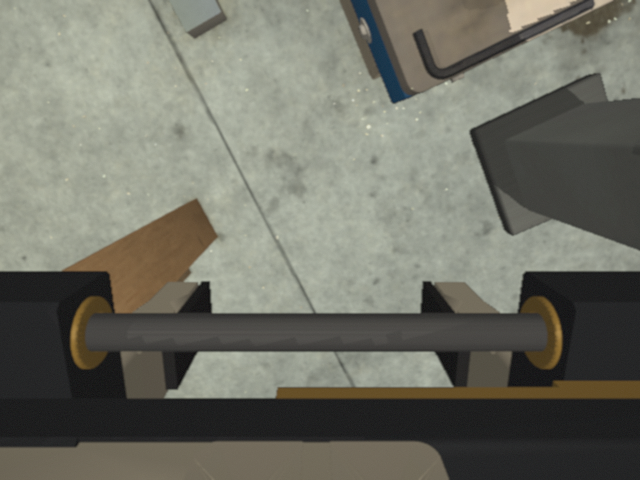

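```bash
cat > h.py <<'E'
import numpy as np, cv2
from station import *
from scipy.spatial.transform import Rotation as R
def K(f): 
    return 240/np.tan(np.radians(f["vfov"])/2)
def ray(f,u,v):
    F=K(f);E=np.array(f["extrinsics"])
    d=np.array([(u-f["cx"])/F,-(v-f["cy"])/F,-1.])
    Rm=E[:3,:3];o=-Rm.T@E[:3,3]
    return o,Rm.T@d
def onz(f,u,v,z):
    o,d=ray(f,u,v); return o+d*(z-o[2])/d[2]
def tri(f1,p1,f2,p2):
    o1,d1=ray(f1,*p1);o2,d2=ray(f2,*p2)
    A=np.stack([d1,-d2],1);s=np.linalg.lstsq(A,o2-o1,rcond=None)[0]
    a=o1+d1*s[0];b=o2+d2*s[1];return (a+b)/2,np.linalg.norm(a-b)
def proj(f,p):
    E=np.array(f["extrinsics"]);c=E[:3,:3]@p+E[:3,3];F=K(f)
    return f["cx"]+F*c[0]/-c[2], f["cy"]-F*c[1]/-c[2]
E
python3 - <<'E'
from h import *
T=grab_frame("top");S=grab_frame("side")
for n,f in (("top",T),("side",S)):
    p=f["pixels"];hsv=cv2.cvtColor(p,cv2.COLOR_RGB2HSV)
    for nm,lo,hi in (("blue",(100,120,40),(125,255,255)),("grip",(8,110,120),(20,255,255)),("red",(0,170,60),(5,255,255))):
        m=cv2.inRange(hsv,lo,hi)
        k,l,st,c=cv2.connectedComponentsWithStats(m)
        print(n,nm,[(st[i].tolist(),c[i].round(1).tolist()) for i in range(1,k) if st[i,4]>80])
im=np.hstack([cv2.resize(T["pixels"][200:360,90:290],None,fx=4,fy=4,interpolation=cv2.INTER_CUBIC)])
cv2.imwrite("pics/tz.png",im[:,:,::-1][:600])
im=cv2.resize(S["pixels"][200:400,220:420],None,fx=3,fy=3,interpolation=cv2.INTER_CUBIC)
cv2.imwrite("pics/sz.png",im[:,:,::-1])
E
```

```text
top blue [([606, 196, 34, 25, 453], [626.4, 205.2]), ([144, 251, 67, 67, 559], [175.6, 283.8]), ([164, 269, 39, 29, 272], [180.9, 278.0])]
top grip [([26, 209, 33, 116, 2156], [42.4, 257.5]), ([474, 238, 8, 39, 279], [477.9, 257.6]), ([226, 254, 9, 40, 315], [230.1, 273.7])]
top red [([96, 22, 29, 18, 283], [110.8, 28.6]), ([383, 227, 66, 65, 738], [412.7, 253.0]), ([401, 262, 13, 11, 106], [406.3, 266.4]), ([230, 370, 82, 12, 577], [270.2, 375.5])]
side blue [([278, 263, 84, 81, 2638], [313.6, 295.0])]
side grip [([273, 0, 71, 121, 4730], [314.5, 65.2]), ([320, 0, 320, 239, 22749], [531.5, 99.9]), ([37, 9, 11, 30, 116], [41.6, 23.2]), ([391, 49, 38, 13, 408], [409.3, 55.1]), ([405, 73, 79, 22, 1054], [444.4, 82.5]), ([402, 102, 76, 14, 361], [427.6, 108.1]), ([495, 140, 43, 21, 750], [515.7, 149.9]), ([215, 175, 21, 14, 222], [226.1, 181.5]), ([278, 185, 20, 28, 352], [289.2, 201.3]), ([237, 192, 32, 29, 231], [254.3, 205.6]), ([305, 194, 47, 40, 663], [324.0, 222.6]), ([409, 198, 198, 103, 9833], [527.2, 245.1]), ([359, 200, 15, 20, 211], [366.8, 209.7]), ([222, 230, 13, 29, 103], [227.8, 245.4]), ([429, 293, 89, 18, 683], [473.3, 301.6]), ([430, 296, 107, 66, 3790], [482.0, 333.9]), ([0, 364, 40, 10, 207], [16.3, 368.5])]
side red [([389, 149, 12, 26, 145], [394.5, 161.6]), ([312, 182, 54, 44, 1793], [338.4, 201.2]), ([417, 316, 13, 58, 446], [422.8, 345.6])]
```

View pics/tz.png

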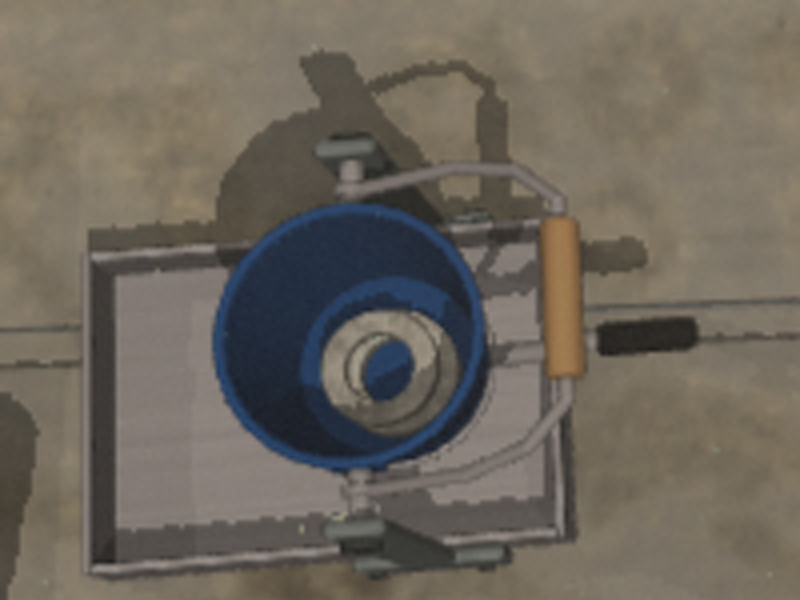

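View pics/sz.png

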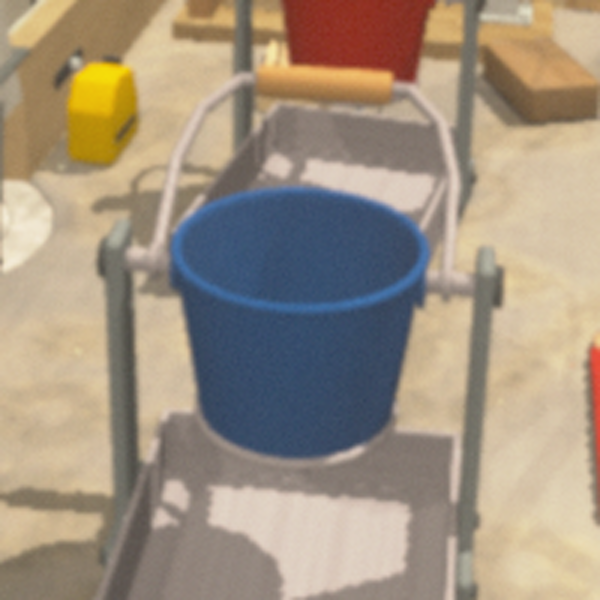

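```bash
python3 - <<'E'
from h import *
T=grab_frame("top");S=grab_frame("side")
print("rim top",onz(T,177.5,284.3,.172),"side",onz(S,320.3,283.2,.172), tri(T,(177.5,284.3),S,(320.3,283.2)))
print("rim dia",onz(T,90+214/4,200+340/4,.172)-onz(T,90+486/4,200+340/4,.172))
a=onz(T,176.6,237.3,.174);b=onz(T,179,332.5,.174);print("posts",a,b,(a+b)/2,np.linalg.norm(a-b))
print("grip",tri(T,(230.1,273.7),S,(328.3,228)))
a=onz(T,90+560/4,200+217/4,.2);b=onz(T,90+568/4,200+378/4,.2);print("grip ends",a,b)
a=onz(T,90+597/4,200+340/4,.115);b=onz(T,90+697/4,200+334/4,.115);print("handle",a,b,(a+b)/2,np.linalg.norm(a-b))
# tray outer corners, top of wall
for u,v in ((87,252),(88,574),(575,540)): print("tray",onz(T,90+u/4,200+v/4,.04))
print("redgrip",onz(T,477.9,257.6,.2), "handle red",onz(T,477,272,.115))
# cutter etc heights: feed wheels front
print("feeder wheels",onz(T,260,190,.03))
E
```

```text
rim top [0.50168886 0.1827847  0.172     ] side [0.5012485  0.18754852 0.172     ] (array([0.50200226, 0.18332792, 0.16970213]), np.float64(0.00022434333734880466))
rim dia [0.00444647 0.11056404 0.        ]
posts [0.58047965 0.18499609 0.174     ] [0.42309526 0.1787245  0.174     ] [0.50178745 0.1818603  0.174     ] 0.1575092987851287
grip (array([0.50721055, 0.09147868, 0.2092043 ]), np.float64(0.0022866027808836247))
grip ends [0.54196009 0.09293149 0.2       ] [0.47671765 0.09012444 0.2       ]
handle [0.50677248 0.08985617 0.115     ] [0.50766901 0.04659539 0.115     ] [0.50722075 0.06822578 0.115     ] 0.04327007084318025
tray [0.57177283 0.33827398 0.04      ]
tray [0.421729  0.3317096 0.04     ]
tray [0.42809468 0.11064324 0.04      ]
redgrip [ 0.52062546 -0.3037458   0.2       ] handle red [ 0.51311928 -0.32436146  0.115     ]
feeder wheels [0.70874577 0.05898795 0.03      ]
```

```bash
cat >> h.py <<'E'
A=np.array([.502,.183,.16]); yaw=.043
fr=np.array([-np.sin(yaw),np.cos(yaw),0]); ax=np.array([-np.cos(yaw),-np.sin(yaw),0]); up=np.array([0,0,1.])
def W(x,y,z): return A+(fr*x+ax*y+up*z)/1.
def cur():
    s=get_state(); return s["eef_pos"],R.from_euler("xyz",s["ee_rot"]).as_matrix(),s
def Rt(zdir): # tool down, jaws along zdir
    x=-up; z=zdir/np.linalg.norm(zdir); return np.stack([x,np.cross(z,x),z],1)
def rel(tcp,Rg=None):
    p,Rm,s=cur()
    d=Rm.T@(tcp-p)
    w=np.zeros(3) if Rg is None else R.from_matrix(Rm.T@Rg).as_rotvec()
    return d.round(4).tolist(),w.round(3).tolist()
E
python3 - <<'E'
from h import *
p,Rm,s=cur();print(p,Rm.round(3).tolist())
for z in (fr,-fr): print(rel(W(-.0917,0,.049+.09),Rt(z)))
print(W(-.0917,0,.049))
E
```

```text
[0.28676136 0.61091453 0.18673207] [[-0.0, 0.905, -0.425], [-0.0, -0.425, -0.905], [-1.0, 0.0, 0.0]]
([-0.1121, 0.4192, 0.3772], [2.66, 0.0, -0.001])
([-0.1121, 0.4192, 0.3772], [-0.482, 0.0, 0.0])
[0.50594188 0.09138476 0.209     ]
```

```bash
python3 -m crank '[[-0.05,0,0,0,0,0,1],[-0.11,0,0,0,0,0,1],[-0.112,0.05,0.045,-0.06,0,0,1],[-0.112,0.1,0.09,-0.12,0,0,1],[-0.112,0.14,0.126,-0.18,0,0,1],[-0.112,0.18,0.162,-0.24,0,0,1],[-0.112,0.22,0.198,-0.3,0,0,1],[-0.112,0.26,0.234,-0.36,0,0,1],[-0.112,0.3,0.27,-0.42,0,0,1],[-0.112,0.34,0.306,-0.482,0,0,1]]' && python3 -c "
from h import *
print(rel(W(-.0917,0,.049+.09),Rt(-fr)))"
```

```text
t: 1.6
eef_pos: [0.4649, 0.1879, 0.2993]
ee_rot: [2.292, 1.57, 0.767]
force: [1.1, -0.1, -0.1]
width: 0.0875
([0.0003, 0.0366, 0.0983], [0.003, -0.001, -0.001])
```

```bash
python3 -m crank '[[0,0.012,0.033,0,0,0,0.6],[0,0.025,0.066,0,0,0,0.5],[0,0.037,0.098,0,0,0,0.5],[0,0.037,0.098,0,0,0,0.5],[0,0.037,0.098,0,0,0,0.5]]' && python3 -c "
from h import *
print(rel(W(-.0917,0,.049-.019),Rt(-fr)))
for n in ('top','side'):
    cv2.imwrite(f'pics/{n}1.png',grab_frame(n)['pixels'][:,:,::-1])"
```

```text
t: 2.22
eef_pos: [0.5057, 0.0933, 0.299]
ee_rot: [3.064, 1.571, 1.536]
force: [-0.4, 0.5, -0.1]
width: 0.0455
([0.109, 0.0002, 0.0019], [-0.0, -0.0, -0.0])
```

View pics/side1.png

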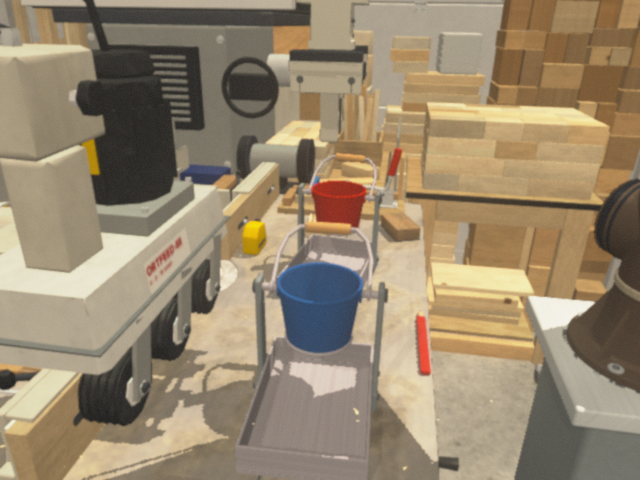

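View pics/top1.png

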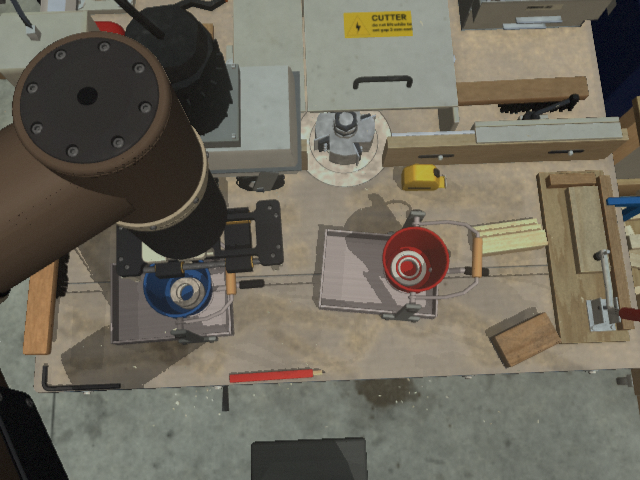

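The side view shows the closed-in gripper at about (330,130), directly above the blue bail grip at (328,228). The top view confirms the jaws run front to back. The pails have not moved. Next I go down around the bail grip.

```bash
python3 -m crank '[[0.03,0,0.002,0,0,0,0.5],[0.06,0,0.002,0,0,0,0.5],[0.085,0,0.002,0,0,0,0.5],[0.1,0,0.002,0,0,0,0.5],[0.109,0,0.002,0,0,0,0.5],[0.109,0,0.002,0,0,0,0.4],[0.109,0,0.002,0,0,0,0.35],[0.109,0,0.002,0,0,0,0.35]]' && python3 -c "
from h import *
for a in (.49,.7,1,1.3,1.57,1.85,2.15,2.45,2.7,2.9,3.05,3.14):
    print(a,rel(W(-.105*np.cos(a),0,.105*np.sin(a)-.019),Rt(-fr)))
cv2.imwrite('pics/side2.png',grab_frame('side')['pixels'][150:390,200:520,::-1])"
```

```text
t: 3.32
eef_pos: [0.5062, 0.0914, 0.1907]
ee_rot: [2.0, 1.57, 0.472]
force: [-0.7, 0.3, 0.6]
width: 0.0313
0.49 ([0.0002, -0.0003, 0.001], [0.0, -0.001, -0.001])
0.7 ([-0.018, -0.0003, -0.0114], [0.0, -0.001, -0.001])
1 ([-0.0387, -0.0003, -0.035], [0.0, -0.001, -0.001])
1.3 ([-0.0515, -0.0002, -0.0636], [0.0, -0.001, -0.001])
1.57 ([-0.0553, -0.0002, -0.0916], [0.0, -0.001, -0.001])
1.85 ([-0.0512, -0.0002, -0.1206], [0.0, -0.001, -0.001])
2.15 ([-0.0381, -0.0002, -0.1492], [0.0, -0.001, -0.001])
2.45 ([-0.0172, -0.0003, -0.1726], [0.0, -0.001, -0.001])
2.7 ([0.0049, -0.0003, -0.1866], [0.0, -0.001, -0.001])
2.9 ([0.0246, -0.0003, -0.1936], [0.0, -0.001, -0.001])
3.05 ([0.0402, -0.0003, -0.1962], [0.0, -0.001, -0.001])
3.14 ([0.0496, -0.0003, -0.1967], [0.0, -0.001, -0.001])
```

View pics/side2.png

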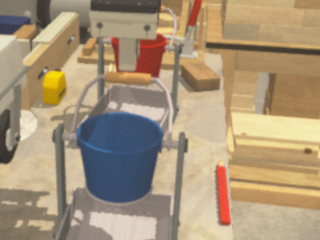

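```bash
python3 -m crank '[[0,0,0.001,0,0,0,0],[0,0,0.001,0,0,0,0],[0,0,0.001,0,0,0,0],[-0.009,0,-0.005,0,0,0,0],[-0.018,0,-0.0114,0,0,0,0],[-0.029,0,-0.0225,0,0,0,0],[-0.0387,0,-0.035,0,0,0,0],[-0.046,0,-0.049,0,0,0,0],[-0.0515,0,-0.0636,0,0,0,0],[-0.0515,0,-0.0636,0,0,0,0]]' 8 && python3 -c "
from h import *
for a in (1.3,1.57,1.85,2.15,2.45,2.7,2.9,3.05,3.14):
    print(a,rel(W(-.105*np.cos(a),0,.105*np.sin(a)-.019),Rt(-fr)))
S=grab_frame('side')
cv2.imwrite('pics/side3.png',cv2.resize(S['pixels'][150:390,200:520,::-1],None,fx=2,fy=2))"
```

```text
t: 4.62
eef_pos: [0.5032, 0.1562, 0.2417]
ee_rot: [2.246, 1.57, 0.72]
force: [-0.8, 0.3, -0.1]
width: 0.0003
1.3 ([-0.0005, 0.0, 0.0012], [0.002, -0.0, -0.0])
1.57 ([-0.0043, 0.0, -0.0268], [0.002, -0.0, -0.0])
1.85 ([-0.0003, 0.0001, -0.0558], [0.002, -0.0, -0.0])
2.15 ([0.0128, 0.0001, -0.0843], [0.002, -0.0, -0.0])
2.45 ([0.0337, 0.0002, -0.1077], [0.002, -0.0, -0.0])
2.7 ([0.0558, 0.0002, -0.1218], [0.002, -0.0, -0.0])
2.9 ([0.0756, 0.0002, -0.1288], [0.002, -0.0, -0.0])
3.05 ([0.0911, 0.0002, -0.1314], [0.002, -0.0, -0.0])
3.14 ([0.1005, 0.0002, -0.1318], [0.002, -0.0, -0.0])
```

View pics/side3.png

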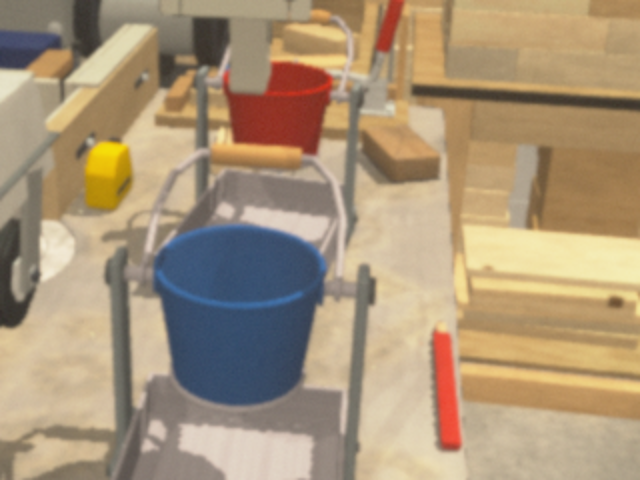

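```bash
python3 -c "
from h import *
S=grab_frame('side');T=grab_frame('top')
p,Rm,s=cur();print(p)
print('grip',proj(S,W(-.0917,0,.049)),proj(T,W(-.0917,0,.049)))
print('old front fingertip',proj(S,np.array([.506,.107,.19])))
print('tcp now',proj(S,p),proj(T,p))
cv2.imwrite('pics/top4.png',cv2.resize(T['pixels'][150:390,50:370,::-1],None,fx=2,fy=2))
W_=grab_frame('wrist');print(proj(W_,p),proj(W_,W(-.0917,0,.049)))
cv2.imwrite('pics/wrist4.png',W_['pixels'][:,:,::-1])
"
```

```text
[0.50283055 0.15476144 0.2410909 ]
grip (np.float64(328.40971174809533), np.float64(227.97962985280745)) (np.float64(230.2462012996174), np.float64(275.23947350150337))
old front fingertip (np.float64(326.406140482378), np.float64(244.63549208942706))
tcp now (np.float64(324.20369039388885), np.float64(223.2272879782833)) (np.float64(185.181076952665), np.float64(274.8990126108955))
(np.float64(316.65723491940196), np.float64(271.4423502887631)) (np.float64(423.84603318552655), np.float64(252.7777956348061))
```

View pics/top4.png

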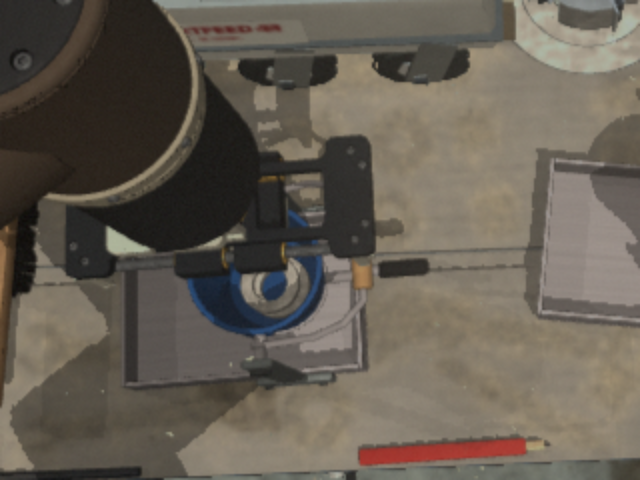

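View pics/wrist4.png

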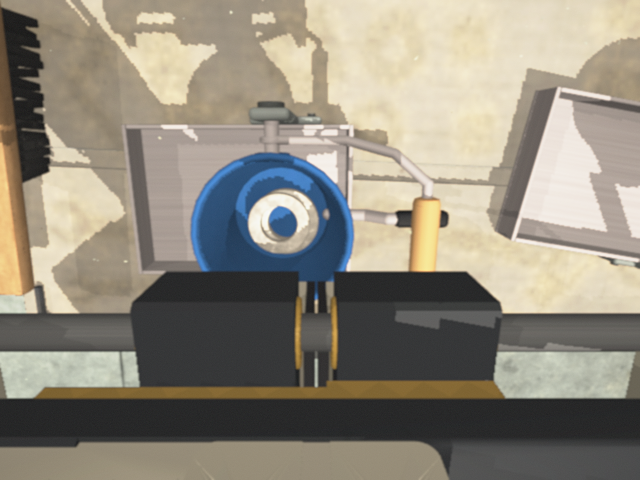

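```bash
python3 -c "
from h import *
S=grab_frame('side');T=grab_frame('top');W_=grab_frame('wrist')
p,Rm,s=cur();print(p,s['width'],s['q'])
E=np.array(W_['extrinsics']);print('tcp in wrist cam',E[:3,:3]@p+E[:3,3])
print('side1 tcp',proj(S,np.array([.5057,.0933,.299])))
for k in (0,.02,.03,.04,.05): print(k,proj(S,p+[0,0,k]),proj(T,p+[0,0,k]),proj(W_,p+[0,0,k]))
a=S['pixels'][100:260,250:410,::-1];b=W_['pixels'][240:400,240:400,::-1]
cv2.imwrite('pics/z5.png',np.hstack([cv2.resize(a,(400,400)),cv2.resize(b,(400,400))]))
"
```

```text
[0.50301966 0.15439917 0.24125901] 0.0003394313829264929 [ 6.70911734e-01  8.00124659e-02 -2.25793754e-01 -1.61682783e-05
 -1.26544869e+00  9.42587216e-01]
tcp in wrist cam [ 0.00048077 -0.01593878 -0.20894699]
side1 tcp (np.float64(330.06781630264436), np.float64(166.21966037035102))
0 (np.float64(324.10359026177355), np.float64(222.9906788880626)) (np.float64(185.39742396061192), np.float64(274.74595486256214)) (np.float64(316.73116374588), np.float64(271.40069355324204))
0.02 (np.float64(324.4463187117928), np.float64(208.1996642941378)) (np.float64(182.35397716813603), np.float64(272.18117479808154)) (np.float64(316.83843465142536), np.float64(285.5993804722856))
0.03 (np.float64(324.6210627709789), np.float64(200.65829464864072)) (np.float64(180.7795692998694), np.float64(270.8543863936071)) (np.float64(316.90070830742843), np.float64(293.84210146356236))
0.04 (np.float64(324.79811969914397), np.float64(193.01710930701654)) (np.float64(179.1683981696202), np.float64(269.4966167734692)) (np.float64(316.97004755762816), np.float64(303.02004491226194))
0.05 (np.float64(324.9775357210368), np.float64(185.2741133635721)) (np.float64(177.51916090337593), np.float64(268.10676797686165)) (np.float64(317.0477272204969), np.float64(313.3019494738335))
```

View pics/z5.png

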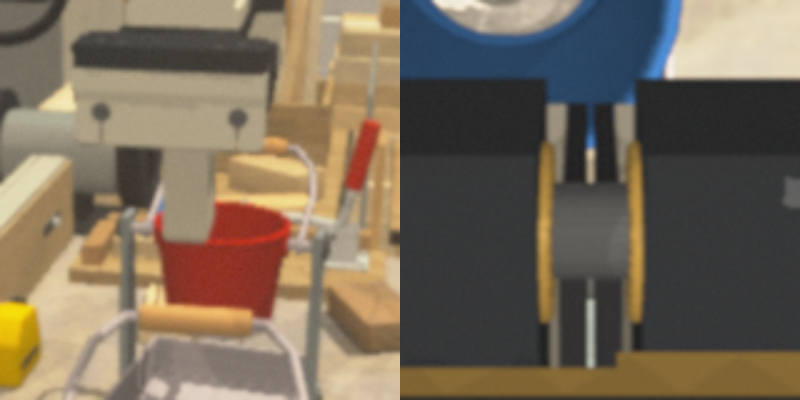

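```bash
python3 -c "
from h import *
S=grab_frame('side');T=grab_frame('top');W_=grab_frame('wrist')
p,Rm,s=cur()
for k in (.025,.03,.035,.04,.045): print(k,[np.round(proj(S,p+[0,y,k])[1]) for y in (0,.01,.02)],[np.round(proj(W_,p+[y,0,k])[1]) for y in (0,.0095,.012)])
for k in (0.05,.06,.07,.08,.09,.1): print('body',k,np.round(proj(S,p+[-.039,.0965,k])),np.round(proj(S,p+[.039,.0965,k])))
"
```

```text
0.025 [np.float64(204.0), np.float64(207.0), np.float64(210.0)] [np.float64(290.0), np.float64(270.0), np.float64(265.0)]
0.03 [np.float64(201.0), np.float64(203.0), np.float64(206.0)] [np.float64(294.0), np.float64(274.0), np.float64(268.0)]
0.035 [np.float64(197.0), np.float64(199.0), np.float64(202.0)] [np.float64(298.0), np.float64(278.0), np.float64(272.0)]
0.04 [np.float64(193.0), np.float64(195.0), np.float64(198.0)] [np.float64(303.0), np.float64(282.0), np.float64(276.0)]
0.045 [np.float64(189.0), np.float64(192.0), np.float64(194.0)] [np.float64(308.0), np.float64(286.0), np.float64(280.0)]
body 0.05 [348. 215.] [275. 209.]
body 0.06 [348. 206.] [275. 200.]
body 0.07 [348. 196.] [275. 191.]
body 0.08 [349. 187.] [275. 182.]
body 0.09 [349. 178.] [274. 173.]
body 0.1 [350. 168.] [274. 163.]
```

The visible fingertips (side row 196, wrist row 281) and the gripper body edge (side row 160) both sit about 39 mm higher than the reported TCP. The pail checks out in all the cameras. The fingers therefore closed above the bail and nothing moved. From here I treat the real tip as 39 mm behind the reported TCP and try again.

```bash
cat >> h.py <<'E'
D=.039
def G(x,y,z): return W(x,y,z-.019-D)  # reported TCP for grasp point at axis-frame x,y,z (tool down)
E
python3 -c "
from h import *
print(rel(G(-.0917,0,.049+.05),Rt(-fr)));print(rel(G(-.0917,0,.049),Rt(-fr)))"
```

```text
([0.0404, 0.0001, 0.0632], [-0.0, 0.0, 0.0])
([0.0904, 0.0001, 0.0632], [-0.0, 0.0, 0.0])
```

```bash
python3 -m crank '[[0,0,0.02,0,0,0,0.5],[0,0,0.045,0,0,0,0.5],[0,0,0.063,0,0,0,0.5],[0.02,0,0.063,0,0,0,0.5],[0.04,0,0.063,0,0,0,0.5],[0.055,0,0.063,0,0,0,0.5],[0.07,0,0.063,0,0,0,0.5],[0.082,0,0.063,0,0,0,0.5],[0.09,0,0.063,0,0,0,0.5],[0.09,0,0.063,0,0,0,0.5]]' && python3 -c "
from h import *
S=grab_frame('side');W_=grab_frame('wrist')
a=S['pixels'][100:340,230:430,::-1];b=W_['pixels'][:,:,::-1]
cv2.imwrite('pics/z6.png',np.hstack([cv2.resize(a,(333,400)),cv2.resize(b,(466,400))]))
"
```

```text
t: 6.38
eef_pos: [0.5056, 0.0918, 0.151]
ee_rot: [-1.048, 1.57, -2.575]
force: [-0.4, 0.1, 0.3]
width: 0.0442
```

View pics/z6.png

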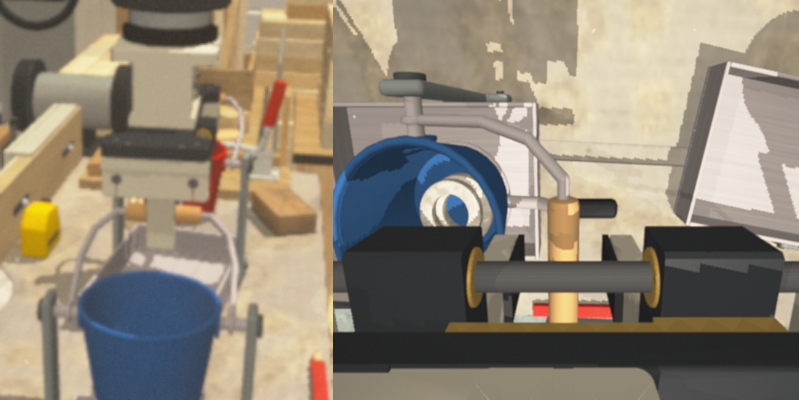

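Now the front finger covers the bail grip in the side view, and in the wrist view the grip lies midway between the fingers. I close gently.

```bash
python3 -m crank '[[0,0,0,0,0,0,0],[0,0,0,0,0,0,0],[0,0,0,0,0,0,0],[0,0,0,0,0,0,0]]' 8 && python3 -c "
from h import *
for a in (.49,.7,.85,1,1.15,1.3,1.45,1.57,1.7,1.85):
    print(a,rel(G(-.105*np.cos(a),0,.105*np.sin(a)),Rt(-fr)))
"
```

```text
t: 6.98
eef_pos: [0.5059, 0.0918, 0.1516]
ee_rot: [1.518, 1.571, -0.01]
force: [-0.3, -0.6, 0.1]
width: 0.0155
0.49 ([0.0002, 0.0, 0.0014], [0.0, 0.0, -0.0])
0.7 ([-0.0181, 0.0001, -0.0109], [0.0, 0.0, -0.0])
0.85 ([-0.0293, 0.0001, -0.0219], [0.0, 0.0, -0.0])
1 ([-0.0388, 0.0001, -0.0345], [0.0, 0.0, -0.0])
1.15 ([-0.0463, 0.0001, -0.0483], [0.0, 0.0, -0.0])
1.3 ([-0.0516, 0.0001, -0.0632], [0.0, 0.0, -0.0])
1.45 ([-0.0547, 0.0001, -0.0786], [0.0, 0.0, -0.0])
1.57 ([-0.0554, 0.0001, -0.0912], [0.0, 0.0, -0.0])
1.7 ([-0.0546, 0.0001, -0.1048], [0.0, 0.0, -0.0])
1.85 ([-0.0514, 0.0001, -0.1202], [0.0, 0.0, -0.0])
```

Width is 15.5 mm, so the grip is held. I follow the arc.

```bash
python3 -m crank '[[-0.009,0,-0.005,0,0,0,0],[-0.018,0,-0.011,0,0,0,0],[-0.0293,0,-0.0219,0,0,0,0],[-0.0388,0,-0.0345,0,0,0,0],[-0.0463,0,-0.0483,0,0,0,0],[-0.0516,0,-0.0632,0,0,0,0],[-0.0547,0,-0.0786,0,0,0,0],[-0.0554,0,-0.0912,0,0,0,0],[-0.0546,0,-0.1048,0,0,0,0],[-0.0514,0,-0.1202,0,0,0,0]]' && python3 -c "
from h import *
for a in (1.85,2,2.15,2.3,2.45,2.6,2.75,2.9,3.05,3.12):
    print(a,rel(G(-.105*np.cos(a),0,.105*np.sin(a)),Rt(-fr)))
S=grab_frame('side')
cv2.imwrite('pics/side7.png',cv2.resize(S['pixels'][100:340,200:520,::-1],None,fx=2,fy=2))
"
```

```text
t: 8.22
eef_pos: [0.5005, 0.2129, 0.2025]
ee_rot: [-1.45, 1.571, -2.978]
force: [1.7, -1.1, 0.3]
width: 0.0156
1.85 ([-0.0005, 0.0002, 0.001], [0.0, 0.0, 0.0])
2 ([0.005, 0.0002, -0.0137], [0.0, 0.0, 0.0])
2.15 ([0.0126, 0.0002, -0.0275], [0.0, 0.0, 0.0])
2.3 ([0.0222, 0.0002, -0.04], [0.0, 0.0, 0.0])
2.45 ([0.0335, 0.0002, -0.0509], [0.0, 0.0, 0.0])
2.6 ([0.0463, 0.0002, -0.06], [0.0, 0.0, 0.0])
2.75 ([0.0604, 0.0002, -0.0671], [0.0, 0.0, 0.0])
2.9 ([0.0753, 0.0002, -0.072], [0.0, 0.0, 0.0])
3.05 ([0.0908, 0.0002, -0.0746], [0.0, 0.0, 0.0])
3.12 ([0.0982, 0.0002, -0.075], [0.0, 0.0, 0.0])
```

View pics/side7.png

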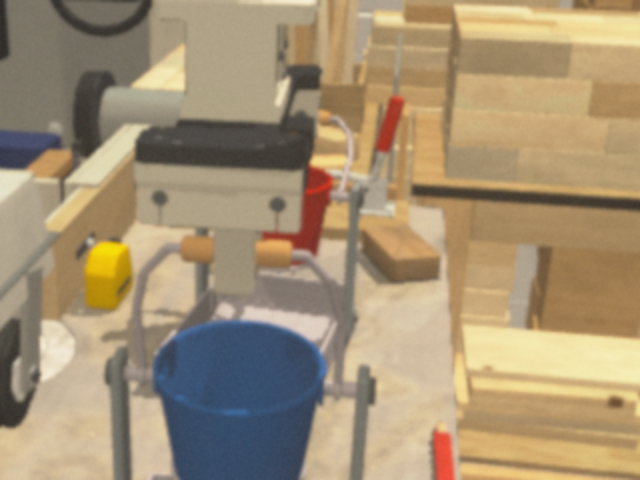

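The bail, at crop (237,250), is past vertical and held, and the pail is upright. I carry on to the front.

```bash
python3 -m crank '[[0.005,0,-0.0137,0,0,0,0],[0.0126,0,-0.0275,0,0,0,0],[0.0222,0,-0.04,0,0,0,0],[0.0335,0,-0.0509,0,0,0,0],[0.0463,0,-0.06,0,0,0,0],[0.0604,0,-0.0671,0,0,0,0],[0.0753,0,-0.072,0,0,0,0],[0.0908,0,-0.0746,0,0,0,0],[0.097,0,-0.075,0,0,0,0],[0.097,0,-0.075,0,0,0,0]]' && python3 -c "
from h import *
print(rel(G(.105,0,0),Rt(-fr)))
S=grab_frame('side')
cv2.imwrite('pics/side8.png',cv2.resize(S['pixels'][160:400,200:520,::-1],None,fx=2,fy=2))
"
```

```text
t: 9.52
eef_pos: [0.4974, 0.2889, 0.1048]
ee_rot: [2.971, 1.568, 1.444]
force: [-2.9, 8.5, 0.7]
width: 0.0156
([0.0028, 0.0, 0.001], [0.0, -0.003, -0.0])
```

View pics/side8.png

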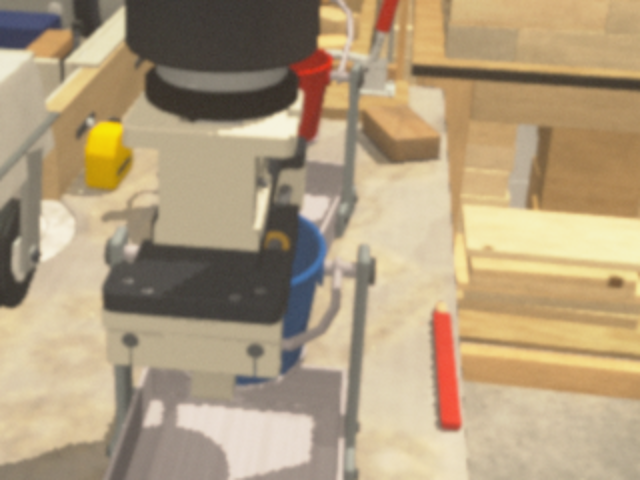

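```bash
python3 -m crank '[[0,0,0,0,0,0,0.2],[0,0,0,0,0,0,0.35],[0,0,0,0,0,0,0.4],[-0.02,0,0,0,0,0,0.4],[-0.05,0,0,0,0,0,0.4],[-0.09,0,0,0,0,0,0.4],[-0.13,0,0,0,0,0,0.4],[-0.16,0,0,0,0,0,0.4],[-0.16,0,0,0,0,0,0.4]]' && python3 -c "
from h import *
for z in (ax,-ax): print(rel(G(-.115,0,-.045+.15),Rt(z)))
print(get_state()['q'])
S=grab_frame('side')
cv2.imwrite('pics/side9.png',cv2.resize(S['pixels'][160:400,200:520,::-1],None,fx=2,fy=2))
"
```

```text
t: 10.7
eef_pos: [0.4985, 0.2872, 0.2684]
ee_rot: [2.207, 1.566, 0.679]
force: [0.8, -0.2, -1.0]
width: 0.0352
([0.0608, -0.0012, 0.2195], [1.571, -0.005, -0.001])
([0.0608, -0.0012, 0.2195], [-1.571, 0.001, -0.005])
[ 8.63255284e-01  1.49414086e-01 -8.52778595e-02  8.35860962e-04
 -1.33173827e+00  7.50248602e-01]
```

View pics/side9.png

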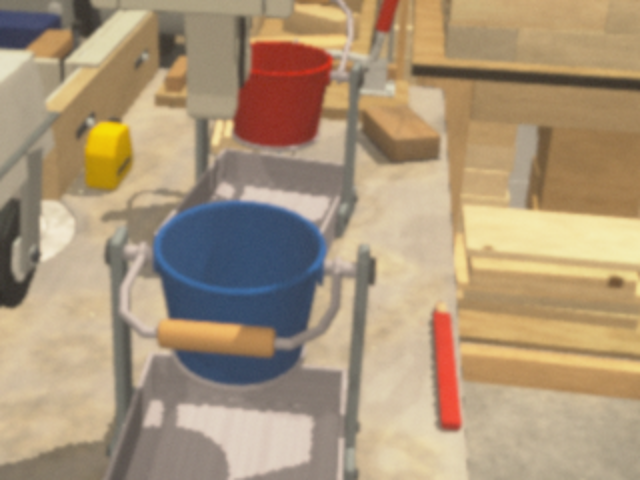

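```bash
python3 -m crank '[[0,0,0.02,0.157,0,0,0.5],[0,0,0.045,0.314,0,0,0.5],[0,0,0.07,0.471,0,0,0.5],[0,0,0.095,0.628,0,0,0.5],[0,0,0.12,0.785,0,0,0.5],[0,0,0.145,0.942,0,0,0.5],[0,0,0.17,1.1,0,0,0.5],[0,0,0.195,1.257,0,0,0.5],[0,0,0.22,1.414,0,0,0.5],[0,-0.001,0.22,1.571,0,0,0.5]]' && python3 -m crank '[[0,0,0,0,0,0,0.5],[0,0,0,0,0,0,0.5],[0,0,0,0,0,0,0.5]]' && python3 -c "
from h import *
print(rel(G(-.115,0,-.045+.05),Rt(ax)))
print(get_state()['q'])
S=grab_frame('side');W_=grab_frame('wrist');T=grab_frame('top')
print('bail@3.14',proj(S,W(.105,0,0)),'3.0',proj(S,W(.105*np.cos(.14),0,.105*np.sin(.14))))
cv2.imwrite('pics/wrist9.png',W_['pixels'][:,:,::-1])
print('handle pred',proj(W_,W(-.115,0,-.045)))
cv2.imwrite('pics/top9.png',cv2.resize(T['pixels'][150:390,50:370,::-1],None,fx=2,fy=2))
"
```

```text
t: 12.0
eef_pos: [0.5051, 0.0652, 0.2644]
ee_rot: [0.412, 1.568, -2.694]
force: [-0.6, -0.6, 0.5]
width: 0.0433
t: 12.38
eef_pos: [0.5058, 0.0673, 0.2656]
ee_rot: [0.381, 1.57, -2.715]
force: [-0.5, 0.3, 0.2]
width: 0.0437
([0.1586, -0.0008, -0.0012], [0.002, 0.0, -0.0])
[ 5.17530999e-01  4.05724098e-02 -2.13895738e-01 -4.84281772e-05
 -1.31684350e+00 -4.72125542e-01]
bail@3.14 (np.float64(308.8230527437206), np.float64(336.01087884497645)) 3.0 (np.float64(309.07514012638205), np.float64(324.2008824106291))
handle pred (np.float64(314.5345870381049), np.float64(214.69165609773034))
```

View pics/wrist9.png

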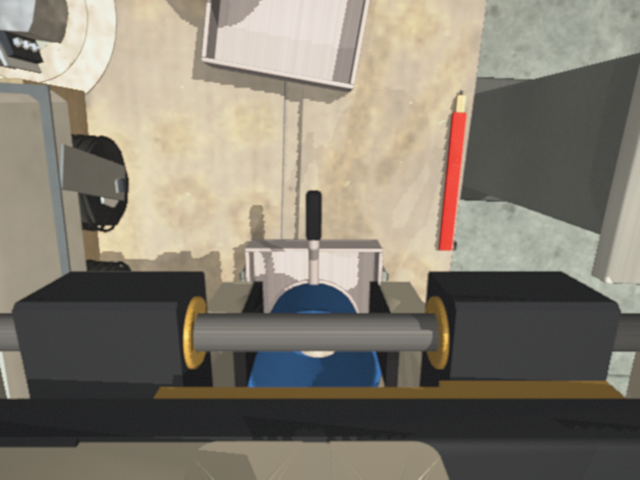

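View pics/top9.png

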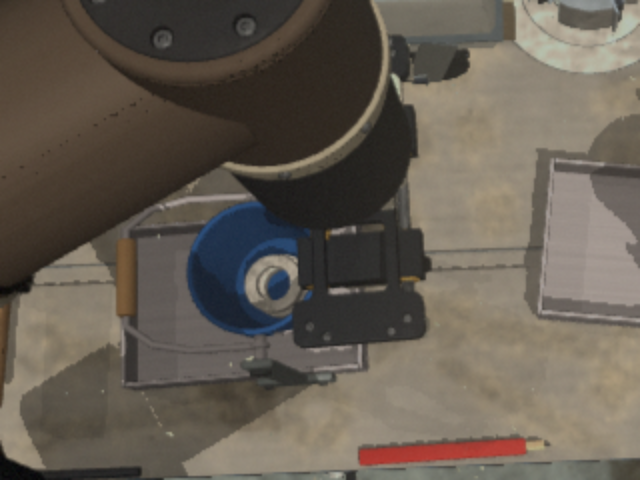

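The handle is at wrist pixel (314,215), predicted (314.5,214.7), and lies centred between the fingers. The bail is at the front, about 3.05 rad (side row 329). I go down onto the handle.

```bash
python3 -m crank '[[0.04,-0.001,-0.001,0,0,0,0.5],[0.08,-0.001,-0.001,0,0,0,0.5],[0.12,-0.001,-0.001,0,0,0,0.5],[0.15,-0.001,-0.001,0,0,0,0.5],[0.175,-0.001,-0.001,0,0,0,0.5],[0.195,-0.001,-0.001,0,0,0,0.5],[0.208,-0.001,-0.001,0,0,0,0.5],[0.208,-0.001,-0.001,0,0,0,0.5]]' && python3 -c "
from h import *
print(rel(G(-.115,0,-.045),Rt(ax)))
S=grab_frame('side');W_=grab_frame('wrist')
a=S['pixels'][130:370,230:430,::-1];b=W_['pixels'][:,:,::-1]
cv2.imwrite('pics/z10.png',np.hstack([cv2.resize(a,(333,400)),cv2.resize(b,(466,400))]))
"
```

```text
t: 13.52
eef_pos: [0.5064, 0.0679, 0.0572]
ee_rot: [0.474, 1.569, -2.624]
force: [0.2, -0.9, 0.1]
width: 0.0436
([0.0002, -0.0002, -0.0005], [0.0, 0.001, -0.001])
```

View pics/z10.png

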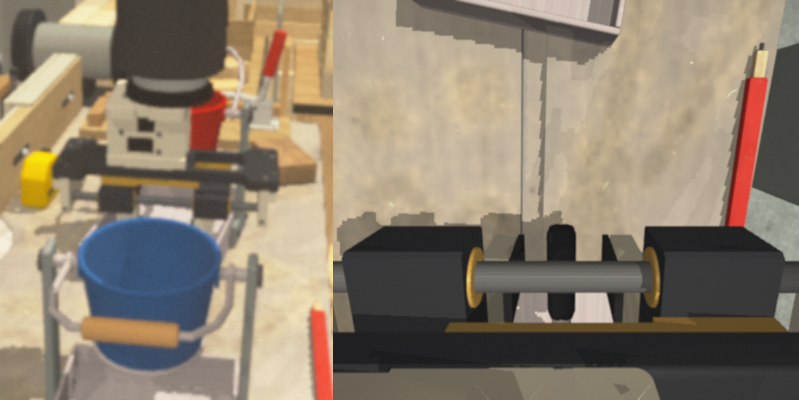

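```bash
python3 -m crank '[[0,0,0,0,0,0,0],[0,0,0,0,0,0,0],[0,0,0,0,0,0,0],[0,0,0,0,0,0,0]]' 20 && cat >> h.py <<'E'
def arc(ts):
    for t in ts:
        x=-.115*np.cos(t)-.045*np.sin(t); z=.115*np.sin(t)-.045*np.cos(t)
        print(round(t,2),*rel(G(x,0,z),Rt(ax)))
E
python3 -c "
from h import *
arc(np.arange(0,1.3,.12))
"
```

```text
t: 14.12
eef_pos: [0.5081, 0.0681, 0.0584]
ee_rot: [-3.112, 1.569, 0.074]
force: [3.9, -2.0, -0.3]
width: 0.0141
0.0 [0.0014, -0.0, 0.0012] [0.0, -0.002, 0.0]
0.12 [-0.0127, 0.0045, 0.0011] [0.0, -0.002, 0.0]
0.24 [-0.0272, 0.0074, 0.0011] [0.0, -0.002, 0.0]
0.36 [-0.042, 0.0085, 0.0011] [0.0, -0.002, 0.0]
0.48 [-0.0568, 0.0078, 0.001] [0.0, -0.002, 0.0]
0.6 [-0.0714, 0.0053, 0.001] [0.0, -0.002, 0.0]
0.72 [-0.0856, 0.0011, 0.001] [0.0, -0.002, 0.0]
0.84 [-0.0992, -0.0048, 0.0009] [0.0, -0.002, 0.0]
0.96 [-0.112, -0.0122, 0.0009] [0.0, -0.002, 0.0]
1.08 [-0.1238, -0.0211, 0.0009] [0.0, -0.002, 0.0]
1.2 [-0.1345, -0.0314, 0.0008] [0.0, -0.002, 0.0]
```

```bash
python3 -m crank '[[-0.007,0.002,0,0,0,0,0],[-0.014,0.0045,0,0,0,0,0],[-0.0285,0.0074,0,0,0,0,0],[-0.043,0.0085,0,0,0,0,0],[-0.058,0.0078,0,0,0,0,0],[-0.0725,0.0053,0,0,0,0,0],[-0.087,0.0011,0,0,0,0,0]]' && python3 -c "
from h import *
arc(np.arange(.6,1.9,.12))
S=grab_frame('side')
cv2.imwrite('pics/side11.png',cv2.resize(S['pixels'][100:340,200:520,::-1],None,fx=2,fy=2))
"
```

```text
t: 15.0
eef_pos: [0.508, 0.0693, 0.1454]
ee_rot: [-2.223, 1.566, 0.962]
force: [5.7, 10.2, -8.1]
width: 0.0136
0.6 [0.0156, 0.0065, 0.0012] [0.0, -0.003, 0.003]
0.72 [0.0014, 0.0022, 0.0011] [0.0, -0.003, 0.003]
0.84 [-0.0122, -0.0037, 0.0011] [0.0, -0.003, 0.003]
0.96 [-0.025, -0.0112, 0.0011] [0.0, -0.003, 0.003]
1.08 [-0.0368, -0.0201, 0.001] [0.0, -0.003, 0.003]
1.2 [-0.0474, -0.0305, 0.001] [0.0, -0.003, 0.003]
1.32 [-0.0567, -0.042, 0.001] [0.0, -0.003, 0.003]
1.44 [-0.0646, -0.0545, 0.001] [0.0, -0.003, 0.003]
1.56 [-0.0709, -0.0679, 0.0009] [0.0, -0.003, 0.003]
1.68 [-0.0755, -0.082, 0.0009] [0.0, -0.003, 0.003]
1.8 [-0.0785, -0.0965, 0.0009] [0.0, -0.003, 0.003]
```

View pics/side11.png

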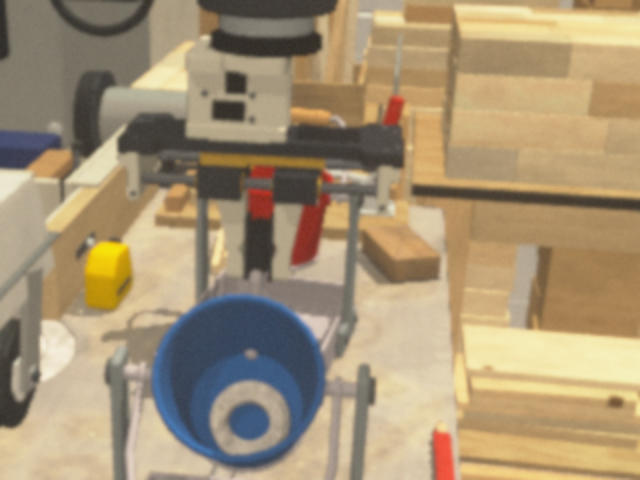

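```bash
python3 -m crank '[[-0.0136,-0.007,0,0,0,0,0],[-0.0264,-0.0144,0,0,0,0,0],[-0.038,-0.0233,0,0,0,0,0],[-0.0485,-0.0335,0,0,0,0,0],[-0.0578,-0.045,0,0,0,0,0],[-0.0655,-0.0577,0,0,0,0,0],[-0.0718,-0.071,0,0,0,0,0],[-0.0764,-0.085,0,0,0,0,0],[-0.079,-0.0997,0,0,0,0,0]]' && python3 -c "
from h import *
arc(np.arange(1.68,2.5,.12))
S=grab_frame('side')
cv2.imwrite('pics/side12.png',cv2.resize(S['pixels'][100:340,200:520,::-1],None,fx=2,fy=2))
"
```

```text
t: 16.18
eef_pos: [0.5038, 0.1663, 0.2244]
ee_rot: [2.622, 1.568, -0.477]
force: [10.7, -3.3, -4.5]
width: 0.0139
1.68 [0.0032, 0.0154, 0.0011] [-0.0, -0.002, -0.001]
1.8 [0.0002, 0.0009, 0.0011] [-0.0, -0.002, -0.001]
1.92 [-0.001, -0.0138, 0.0011] [-0.0, -0.002, -0.001]
2.04 [-0.0005, -0.0286, 0.0011] [-0.0, -0.002, -0.001]
2.16 [0.0018, -0.0433, 0.0011] [-0.0, -0.002, -0.001]
2.28 [0.0058, -0.0575, 0.0011] [-0.0, -0.002, -0.001]
2.4 [0.0115, -0.0712, 0.0011] [-0.0, -0.002, -0.001]
```

View pics/side12.png

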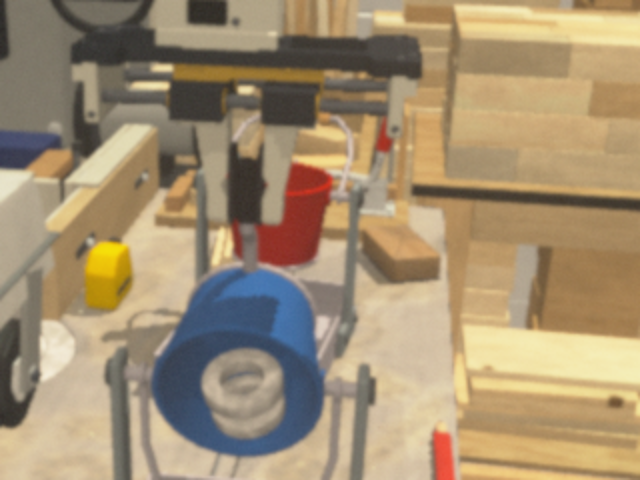

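Pail past 90°, rings (at crop (245,390)) are starting to slide. I carry on to about 2.4 rad and dwell.

```bash
python3 -m crank '[[-0.001,-0.0147,0,0,0,0,0],[-0.0007,-0.0295,0,0,0,0,0],[0.0016,-0.0442,0,0,0,0,0],[0.0056,-0.0584,0,0,0,0,0],[0.0113,-0.072,0,0,0,0,0],[0.0125,-0.0743,0,0,0,0,0],[0.0125,-0.0743,0,0,0,0,0],[0.0125,-0.0743,0,0,0,0,0],[0.0125,-0.0743,0,0,0,0,0]]' && python3 -c "
from h import *
arc([2.3,2.4,2.44])
S=grab_frame('side')
cv2.imwrite('pics/side13.png',cv2.resize(S['pixels'][160:460,200:520,::-1],None,fx=2,fy=2))
"
```

```text
t: 17.35
eef_pos: [0.5008, 0.2414, 0.2128]
ee_rot: [-2.724, 1.567, 0.46]
force: [4.9, 1.2, 4.8]
width: 0.0134
2.3 [-0.005, 0.0153, 0.0013] [0.0, -0.003, 0.001]
2.4 [-0.0001, 0.004, 0.0013] [0.0, -0.003, 0.001]
2.44 [0.0022, -0.0004, 0.0013] [0.0, -0.003, 0.001]
```

View pics/side13.png

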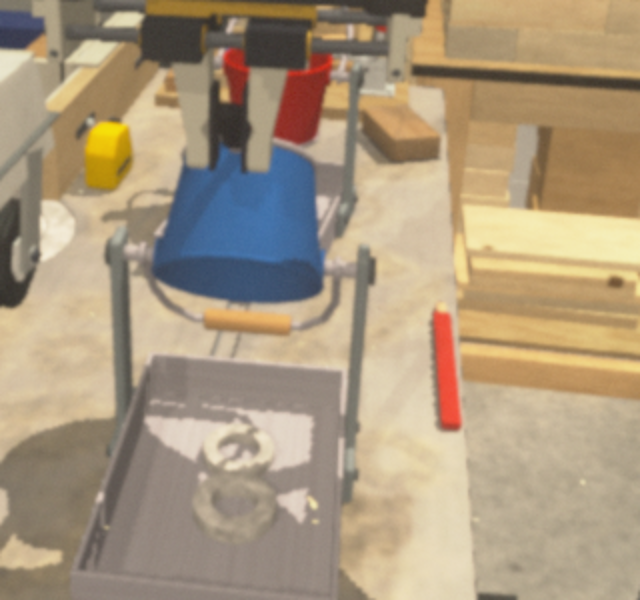

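Both rings lie in the tray (crop (237,445) and (236,505)), and the bail turned with the pail to the underside. I take the pail back along the same arc.

```bash
python3 -c "
from h import *
S=grab_frame('side');print(np.round(proj(S,W(-.105*np.cos(5.45),0,.105*np.sin(5.45)))),np.round(proj(S,W(-.105*np.cos(5.3),0,.105*np.sin(5.3)))),np.round(proj(S,W(-.105*np.cos(5.56),0,.105*np.sin(5.56)))))
arc(np.arange(2.42,1.1,-.14))
"
```

```text
[325. 313.] [324. 323.] [326. 305.]
2.42 [0.001, 0.0018, 0.0013] [0.0, -0.003, 0.001]
2.28 [-0.0058, 0.0176, 0.0013] [0.0, -0.003, 0.001]
2.14 [-0.0104, 0.0343, 0.0013] [0.0, -0.003, 0.001]
2.0 [-0.0126, 0.0514, 0.0013] [0.0, -0.003, 0.001]
1.86 [-0.0124, 0.0687, 0.0013] [0.0, -0.003, 0.001]
1.72 [-0.0098, 0.0858, 0.0013] [0.0, -0.003, 0.001]
1.58 [-0.0048, 0.1023, 0.0013] [0.0, -0.003, 0.001]
1.44 [0.0025, 0.118, 0.0013] [0.0, -0.003, 0.001]
1.3 [0.0118, 0.1325, 0.0014] [0.0, -0.003, 0.001]
1.16 [0.0231, 0.1456, 0.0014] [0.0, -0.003, 0.001]
```

```bash
python3 -m crank '[[-0.004,0.007,0,0,0,0,0],[-0.0068,0.0158,0,0,0,0,0],[-0.0114,0.0325,0,0,0,0,0],[-0.0136,0.0496,0,0,0,0,0],[-0.0134,0.0669,0,0,0,0,0],[-0.0108,0.084,0,0,0,0,0],[-0.0058,0.1005,0,0,0,0,0],[0.0015,0.1162,0,0,0,0,0],[0.0108,0.1307,0,0,0,0,0],[0.0221,0.1438,0,0,0,0,0]]' && python3 -c "
from h import *
arc(np.arange(1.16,-.01,-.116))
"
```

```text
t: 18.7
eef_pos: [0.5068, 0.097, 0.19]
ee_rot: [-2.819, 1.568, 0.365]
force: [6.6, 0.5, 0.3]
width: 0.0142
1.16 [0.0005, 0.0011, 0.0011] [0.0, -0.003, 0.001]
1.04 [0.0112, 0.0106, 0.0012] [0.0, -0.003, 0.001]
0.93 [0.0229, 0.0189, 0.0012] [0.0, -0.003, 0.001]
0.81 [0.0355, 0.0257, 0.0013] [0.0, -0.003, 0.001]
0.7 [0.0488, 0.031, 0.0013] [0.0, -0.003, 0.001]
0.58 [0.0626, 0.0348, 0.0013] [0.0, -0.003, 0.001]
0.46 [0.0767, 0.0369, 0.0014] [0.0, -0.003, 0.001]
0.35 [0.091, 0.0374, 0.0014] [0.0, -0.003, 0.001]
0.23 [0.1053, 0.0363, 0.0015] [0.0, -0.003, 0.001]
0.12 [0.1193, 0.0334, 0.0015] [0.0, -0.003, 0.001]
-0.0 [0.133, 0.029, 0.0015] [0.0, -0.003, 0.001]
```

```bash
python3 -m crank '[[0.0107,0.0095,0,0,0,0,0],[0.0224,0.0178,0,0,0,0,0],[0.035,0.0246,0,0,0,0,0],[0.0483,0.03,0,0,0,0,0],[0.0621,0.0337,0,0,0,0,0],[0.0762,0.0358,0,0,0,0,0],[0.0905,0.0363,0,0,0,0,0],[0.1048,0.0352,0,0,0,0,0],[0.1188,0.0323,0,0,0,0,0],[0.13,0.029,0,0,0,0,0]]' && python3 -m crank '[[0,0,0,0,0,0,0],[0,0,0,0,0,0,0]]' && python3 -c "
from h import *
arc([.05,0])
S=grab_frame('side')
cv2.imwrite('pics/side14.png',cv2.resize(S['pixels'][160:460,200:520,::-1],None,fx=2,fy=2))
"
```

```text
t: 19.95
eef_pos: [0.5081, 0.068, 0.0593]
ee_rot: [3.098, 1.569, -0.001]
force: [6.2, -2.4, 0.6]
width: 0.014
t: 20.2
eef_pos: [0.508, 0.0679, 0.0595]
ee_rot: [2.971, 1.569, -0.127]
force: [7.7, -4.5, -1.7]
width: 0.0137
0.05 [-0.0033, 0.0019, 0.0011] [0.0, -0.002, -0.0]
0 [0.0025, -0.0002, 0.0011] [0.0, -0.002, -0.0]
```

View pics/side14.png

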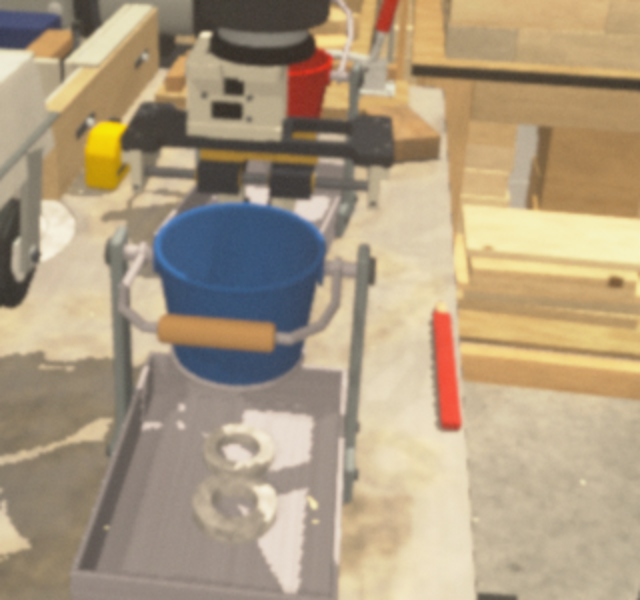

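```bash
python3 -m crank '[[0,0,0,0,0,0,0.2],[0,0,0,0,0,0,0.4],[0,0,0,0,0,0,0.6],[0,0,0,0,0,0,0.6],[-0.03,0,0,0,0,0,0.6],[-0.07,0,0,0,0,0,0.6],[-0.12,0,0,0,0,0,0.6],[-0.17,0,0,0,0,0,0.6],[-0.22,0,0,0,0,0,0.6],[-0.24,0,0,0,0,0,0.6]]' && python3 -m crank '[[0,0.05,0,0,0,0,0.6],[0,0.1,0,0,0,0,0.6],[0,0.13,0,0,0,0,0.6],[0,0.13,0,0,0,0,0.6],[0,0.13,0,0,0,0,0.6],[0,0.13,0,0,0,0,0.6]]' && python3 -c "
from h import *
S=grab_frame('side');T=grab_frame('top')
cv2.imwrite('pics/side15.png',cv2.resize(S['pixels'][160:460,200:520,::-1],None,fx=2,fy=2))
cv2.imwrite('pics/top15.png',cv2.resize(T['pixels'][150:390,50:370,::-1],None,fx=2,fy=2))
print(get_state()['qd'].round(3))
"
```

```text
t: 21.5
eef_pos: [0.5076, 0.0684, 0.3026]
ee_rot: [-2.796, 1.566, 0.388]
force: [-0.0, 0.2, 0.3]
width: 0.0524
t: 22.25
eef_pos: [0.5124, -0.061, 0.2992]
ee_rot: [-1.153, 1.571, 2.033]
force: [0.9, 0.4, -0.3]
width: 0.0523
[ 0.    -0.     0.002  0.001 -0.001  0.   ]
```

View pics/side15.png

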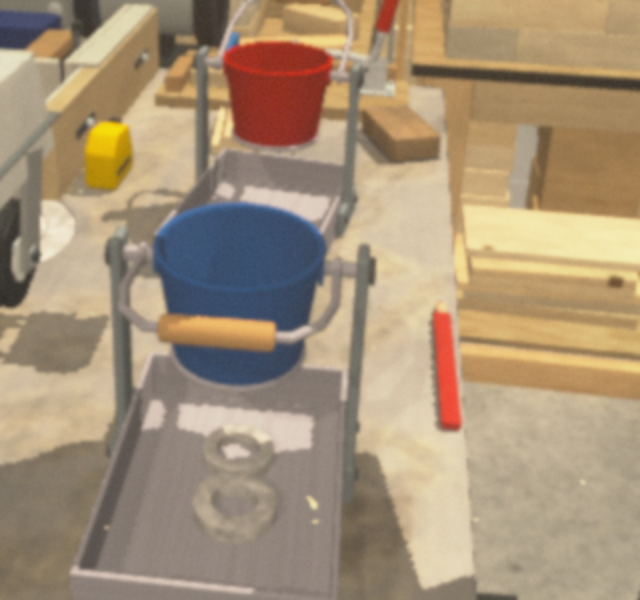

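View pics/top15.png

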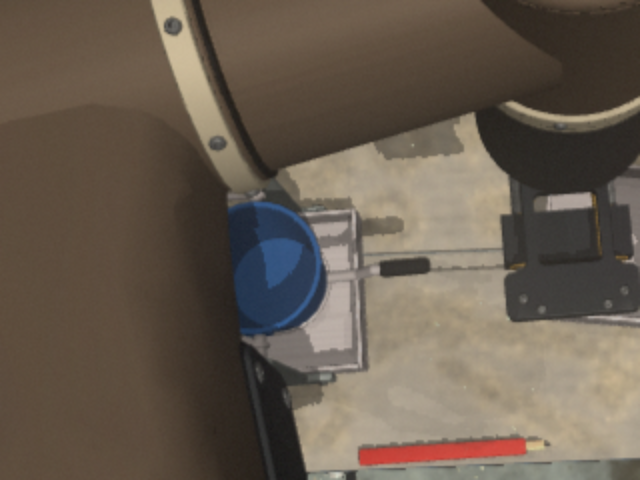

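```bash
python3 -c "
from h import *
S=grab_frame('side')
for u,v in ((238,449),(235,507)):
    q=onz(S,200+u/2,160+v/2,.010)-A; print(np.round([q@fr,q@ax,q[2]],3))
for a in (2.9,3.0,3.1): print(a,np.round(proj(S,W(-.105*np.cos(a),0,.105*np.sin(a)))))
T=grab_frame('top');hsv=cv2.cvtColor(S['pixels'],cv2.COLOR_RGB2HSV);m=cv2.inRange(hsv,(8,110,120),(20,255,255))[140:180,305:380];ys,xs=np.nonzero(m);print('red grip side',xs.mean()+305,ys.mean()+140)
print(get_state()['force'].round(1))
cv2.imwrite('pics/side16.png',cv2.resize(S['pixels'][130:290,250:410,::-1],None,fx=3,fy=3))
"
```

```text
[ 0.004  0.002 -0.15 ]
[ 0.06   0.007 -0.15 ]
2.9 [309. 315.]
3.0 [309. 324.]
3.1 [309. 333.]
red grip side 353.1634910878918 159.0639213275968
[-0.4  0.5 -0.2]
```

View pics/side16.png

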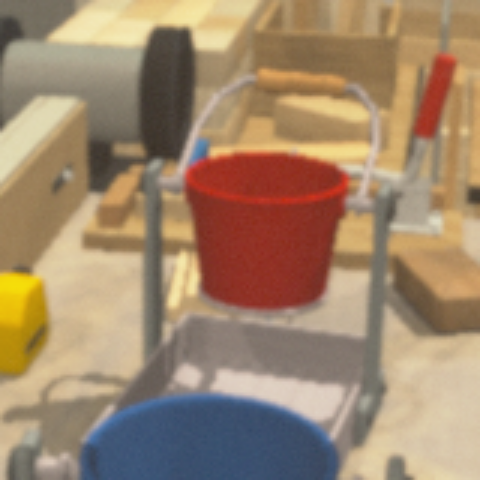

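```bash
python3 -c "
from station import *
print(job_done(), get_state()['t'])"
```

```text
the job is handed in; nothing more can be done
the job is handed in; nothing more can be done
```

The blue pail is emptied: both rings lie in its tray, the pail is back upright and the bail is at the front. I handed the job in at about 22 s of the 67 s; the system gives no verdict.

**What I did:**
- I swung the bail to the front, leaving it at about 3.05 rad.
- I tipped the pail by the black handle to about 2.4 rad, going by the commanded arc.
- I brought it back along the same arc, let go and moved the gripper clear.

**Last checks from the camera pictures:**
- **Rings:** they lie at x = +4 mm and +60 mm, y = +2 mm and +7 mm of the axis frame. I assumed they sit on the tray floor, as the picture shows.
- **Pail:** the handle is back where it started in the top view, so the pail is upright within what the picture can show. I did not measure its angle directly.
- **Bail:** about 3.0 rad, a few hundredths less than before tipping.
- **Red pail:** its grip is at the same side-view pixel as at the start.
- **Robot:** wrist force about zero, and the gripper is clear of everything.

**What disagreed:** the real fingertips sit about 39 mm behind the reported TCP, as seen in both the side and wrist views. Because of that, my first grasp closed on air above the bail and moved nothing. I allowed for the offset and both later grasps held.

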